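Change the grinding chamber on the bench mill

ROBOT

A 6-joint arm with a two-finger parallel gripper is mounted at the origin on a cart in front of the work surface, level with it; the furniture and walls round the work are solid. World frame = base frame: x ahead of the robot, y to its left, z up, the work surface at z = 0. Lengths are in mm, angles in rad, forces in N, time in s.
With the tool pointing down it reaches from about 350 to 975 mm from the base axis. Payload 7.1 kg.
Tool frame: the origin (TCP) lies at the very end of the fingers, on their centre line; the grasp point (between the pads) lies 19 mm behind it; z points along the fingers, y is the direction in which the jaws open and shut (so a half turn about z gives the same grasp; the last joint's range is limited). The gripper opens to 88 mm and grips with 3 to 60 N. Pads are 20 mm wide; open, the fingers measure 115 mm over their backs; the gripper's body (75 mm by 178 mm) begins 61 mm behind the grasp point.
Start: joints at [-1.253, 0.423, 1.63, -0, 1.089, -0.019], TCP at [206.56, -589.862, 222.675] pointing down, gripper open.
Joint ranges: [-3, 3], [-0.9, 2.11], [0.09, 2.58], [-1.31, 4.45], [0.11, 2.69], [-2.54, 2.54]. Speed limits (rad/s): [2.39, 2.39, 3.01, 3.14, 3.14, 3.14].

INTERFACE

Orientations are given as a rotation vector (axis times angle).
In Python, from workcell import monitor, vision, order, find_in, regions_of, place_of gives the robot as it stands. The module is installed in compiled form; this text tells all that it offers.
- The arm moves only by the tool carry_out, never from a script. Its argument "targets" is a list of rows, each a list of 3 entries, a list of its own where there are three numbers: the turn, a rotation vector about the world's x, y, z in degrees, then the shift along the world's x, y, z in mm, then the finger opening in mm, from 0 to 87.8. In form: [[[rx, ry, rz], [x, y, z], hand], ...]. A call has 1 to 10 rows; each row is the pose to reach, as a shift and turn from the pose commanded when the call began; what a row does not reach only later rows make up. A row lasts 1/12 s, in which the tool goes at most 41.7 mm and 7.16 degrees, less where a joint would pass 70% of its speed; a pose out of reach is approached as far as the arm can. A call with a gripper value outside its range is refused whole. The fingers move at their own pace and stop on an object; the grip force is fixed at half the most. Time passes only in rows, so rows that repeat a pose let the fingers close. It gives the time, the measured TCP pose, the force and the opening at its end, in the units of the state.
- monitor.get_obs(): the state, without advancing time (a new reading comes with each control period).
- vision.get_image(name): name is "side" or "top"; returns the picture (480x640x3 uint8, red, green, blue); there is no depth.
- vision.camera_model(name): a dict with "K" (3x3 intrinsics, pixels), "dist" ([k1, k2, p1, p2, k3] as OpenCV has them; the pictures are not rectified), "rvec" (rotation vector, rad) and "tvec" (3), from world to camera coordinates, as OpenCV has them. Camera axes: x right, y down, z forward; pixel columns grow to the right and rows downward; lengths in mm; the calibration is good to about 2 mm. A picture is of the moment at which its call begins. camera_model takes no time and is no camera call.
- order.close_job(): hands the job in, once; it reports no verdict.
Trained networks look in the newest picture that a camera, given by its name, has taken for a name from the list of things; names that differ only in an ending like _2 or _b are one class to them, and where a whole thing is asked for, a point or a joint stands for the part that bears it (a point fixed in the world has none). Each returns a list of dicts, best first, with "confidence" (0 to 1); they miss things now and then, are a little off and sometimes report something else, mostly with a low value. They report only what shows in the picture. A call takes as long as a camera call.
- find_in(query, camera): "point" ([x, y, z] in mm, in the coordinates of the camera as it stood for that picture, good to about 4 mm: the middle of the surface that is visible of it).
- regions_of(query, camera): "mask" (480x640 bool, what is visible of it).
- place_of(query, camera): "point" ([x, y, z] in mm, in the coordinates of the camera as it stood for that picture, good to about 4 mm: a listed point, or the origin of a listed thing).
The state is a dict: "t": time; "qpos": joint angles; "qvel": joint speeds; "joint_torque": joint torques, N m; "ee_pos": TCP position; "orientation": TCP orientation; "ft_force": force on the tool from outside, world axes, zero at the start; "moment": the same for the moment, N m; "width": finger opening in mm.
Only numpy, scipy, OpenCV 4.12 (cv2) and the standard library are available. Lean on these libraries where they do the work, as an engineer would, in place of code of your own. Each camera call takes 0.05 s, during which the arm holds its last target.

TASK

Change the chamber on the bench mill: turn the tall chamber anticlockwise from the locked mark (two bars) to the open mark (one bar), lift it out and stand it upright in the steel tray. Then set the short chamber down into the collar with its pointer tab at the open mark and turn it clockwise until the tab stops at the locked mark. Set the chambers down without dropping them, and leave everything else on the table where it stands.

Things in the scene. Friction and masses are not known exactly. Their poses are not given: they have to be found in the camera images.
- mill: White bench mill, fixed, 140 x 140 mm, flat deck 60 mm above the table, a bayonet collar standing on the deck. Origin: centre of its underside; x and y along its sides, its control panel at -x, z up through the middle of the collar.
- mill_collar (a point): Centre of the collar's floor, 60 mm above the table. Steel collar 98 mm across, top 14 mm above its floor; a lip (8 to 14 mm above the floor) leaves a 68 mm round mouth. Gaps in the lip let lugs through: 56 degrees wide at the open mark, 40 degrees across from it. So a chamber enters or leaves only with its tab within 8 degrees of the open mark, and then turns on the floor, lugs under the lip.
- mill_locked (a point): Locked mark: two short raised dark bars on the deck, 58 mm from the axis, at 180 degrees about the mill's z (control panel side). A seated chamber turns 55 degrees clockwise (from above) from the open mark to a stop where its tab points here.
- mill_open (a point): Open mark: one short raised dark bar on the deck, 58 mm from the axis, at 235 degrees about the mill's z (0 is mill +x, anticlockwise from above). A seated chamber's other stop lies 8 degrees anticlockwise past it.
- chamber_tall: Steel grinding chamber, 122 mm high, black lid and knob on top. Base 62 mm across (z 0-16 mm) with two lugs (z 0-5.5 mm) out to radius 38 mm: a 40 degree wide one under the tab, a 24 degree one across from it. Body 54 mm across to z 84 mm, lid 59 mm across. Origin: centre of the underside; z up its axis, x along its tab. About 0.35 kg. Starts locked in the collar.
- chamber_tall_knob (a point): Top centre of the tall chamber's round fluted black knob, where to grip it: 36 mm across, 30 mm high (z 92 to 122 mm of the chamber), on its axis.
- chamber_tall_tab (a point): Tip of the tall chamber's pointer tab: a flat steel bar 12 mm wide, 8 mm thick (z 17.5-25.5 mm), that sticks out along the chamber's +x to 58 mm from its axis. The point is 21.5 mm above the underside.
- chamber_short: Steel grinding chamber, 90 mm high, black lid and knob on top. Base 62 mm across (z 0-16 mm) with two lugs (z 0-5.5 mm) out to radius 38 mm: a 40 degree wide one under the tab, a 24 degree one across from it. Body 54 mm across to z 52 mm, lid 59 mm across. Origin: centre of the underside; z up its axis, x along its tab. About 0.35 kg. Starts on the table, turned any way.
- chamber_short_knob (a point): Top centre of the short chamber's round fluted black knob, where to grip it: 36 mm across, 30 mm high (z 60 to 90 mm of the chamber), on its axis.
- chamber_short_tab (a point): Tip of the short chamber's pointer tab: a flat steel bar 12 mm wide, 8 mm thick (z 17.5-25.5 mm), that sticks out along the chamber's +x to 58 mm from its axis. The point is 21.5 mm above the underside.
- tray: Low square steel tray, fixed, 130 x 130 mm outside, walls 3 mm thick and 17 mm high, floor 3 mm above the table, empty at the start. Origin: centre of its underside.
- beaker: 250 ml glass beaker, 71 mm across, 85 mm high, open. Origin: centre of its underside. Bystander.
- measuring_cylinder: Translucent plastic measuring cylinder, hexagonal foot 54 mm across, tube 34 mm across, 150 mm high. Origin: centre of its underside. Bystander.
- large_bottle: Reagent bottle with white screw cap, 72 mm across, 140 mm high. Origin: centre of its underside. Bystander.
- small_bottle: Reagent bottle with blue screw cap, 53 mm across, 108 mm high. Origin: centre of its underside. Bystander.
- flask: Conical glass flask, 54 mm across, 88 mm high. Origin: centre of its underside. Bystander.
- small_beaker: 50 ml glass beaker, 43 mm across, 63 mm high, open. Origin: centre of its underside. Bystander.

How it is judged (in metres and radians):
On the way, in this order (a step that is already met when the one before it is completed fails the run):
1. the tall chamber is unlocked and lifted clear of the collar (z of chamber_tall in the frame of mill above 0.085 m), for 0.1 s.
2. the tall chamber stands upright in the tray (horizontal distance between chamber_tall and tray below 0.04 m and z of chamber_tall in the frame of tray below 0.007 m and angle between chamber_tall's own z axis and vertical below 0.08 rad and linear speed of chamber_tall below 0.05 m/s), for 0.2 s.
3. the short chamber is down on the floor of the collar (horizontal distance between chamber_short and mill below 0.006 m and z of chamber_short in the frame of mill below 0.064 m and angle between chamber_short's own z axis and vertical below 0.08 rad), for 0.1 s.
At the end, for the whole second after the job is handed in: The short chamber rests upright on the collar floor (within 4 mm, 6 mm of the axis), the tip of its tab within 11 mm of the locked mark seen from above; the tall chamber stands upright on the tray floor within 40 mm of its centre; both released and at rest (all of step 2 and all of step 3 and horizontal distance between chamber_short_tab and mill_locked below 0.011 m and linear speed of chamber_short below 0.05 m/s); the robot touches nothing.
It fails at once if a chamber is dropped (it falls free faster than 0.6 m/s) ((linear speed of chamber_tall above 0.6 m/s and contact force between the fingers and chamber_tall below 0.1 N) or (linear speed of chamber_short above 0.6 m/s and contact force between the fingers and chamber_short below 0.1 N)).
It fails at once if a bystander is knocked over or shifted more than 3 cm (distance of any of beaker, measuring_cylinder, large_bottle, small_bottle, flask, small_beaker from where it was at the start of the episode above 0.03 m or angle between any of flask, beaker, measuring_cylinder, large_bottle, small_bottle, small_beaker's own z axis and vertical above 0.5 rad).
It also fails if it takes over 54 s, if anything falls off the work surface, if the arm or the gripper's body presses on something with over 40 N, if the wrist force passes 120 N, or if a joint passes its speed limit or range.

## Working session

There is one attempt and no reset: what is moved stays moved. The work goes in short steps, Python scripts to look and compute and a tool call to move; the robot and the scene stay as the last step left them, time stands still between calls to the robot, and variables do not carry over. Pictures are saved under pics/ and viewed, and the job is handed in when it is done.

Besides the shell and the picture viewer there is one more tool, called after "Request:" as name(argument=value, ...), one argument or row to a line, values as JSON. carry_out: Moves the arm, as the interface text tells. Its arguments: {"type":"object","properties":{"targets":{"type":"array","items":{"type":"array"}}},"required":["targets"]}

```bash
mkdir -p pics; cat > h.py <<'E'
import numpy as np,cv2
from workcell import monitor, vision, order, find_in, regions_of, place_of
def cam(n):
    m=vision.camera_model(n);R=cv2.Rodrigues(np.array(m['rvec'],float))[0]
    return np.array(m['K'],float),np.array(m['dist'],float),R,np.array(m['tvec'],float).ravel()
def w(p,n):
    K,d,R,t=cam(n);return R.T@(np.array(p)-t)
def proj(P,n):
    K,d,R,t=cam(n);return cv2.projectPoints(np.array(P,float).reshape(-1,1,3),cv2.Rodrigues(R)[0],t,K,d)[0].reshape(-1,2)
def ray(uv,n):
    K,d,R,t=cam(n);x=cv2.undistortPoints(np.array([[uv]],float),K,d).ravel()
    return -R.T@t, R.T@np.array([x[0],x[1],1])
def atz(uv,n,z):
    o,v=ray(uv,n);return o+v*(z-o[2])/v[2]
def tri(a,b):
    o1,v1=ray(a,'top');o2,v2=ray(b,'side')
    v1/=np.linalg.norm(v1);v2/=np.linalg.norm(v2)
    s=np.linalg.lstsq(np.c_[v1,-v2],o2-o1,rcond=None)[0]
    p,q=o1+v1*s[0],o2+v2*s[1];return (p+q)/2,np.linalg.norm(p-q)
def snap(n,f):
    im=vision.get_image(n);cv2.imwrite('pics/'+f,im[:,:,::-1]);return im
E
python3 - <<'E'
from h import *
np.set_printoptions(precision=1,suppress=True)
for c in('top','side'):
    snap(c,c+'0.png'); print(c,-cam(c)[2].T@cam(c)[3])
    for q in 'mill mill_collar mill_locked mill_open chamber_tall chamber_tall_knob chamber_tall_tab chamber_short chamber_short_knob chamber_short_tab tray beaker measuring_cylinder large_bottle small_bottle flask small_beaker'.split():
        for r in place_of(q,c)[:2]:
            P=w(r['point'],c);print(q,P,proj(P,c)[0],round(r['confidence'],2))
o=monitor.get_obs();print(o)
E
```

```text
top [ 399.4   37.1 1026.4]
mill [560.  222.1   0.4] [236.5 251. ] 0.92
mill_collar [556.1 221.8  59. ] [231.4 248.2] 0.89
mill_collar [514.7 188.1  86.1] [245.4 268. ] 0.45
mill_locked [513.  186.2  60.9] [248.3 270.5] 0.74
mill_locked [561.7 160.4  58.7] [263.1 246.3] 0.28
mill_open [559.9 166.1  57.6] [260.2 247.2] 0.82
chamber_tall [558.7 224.8  57.2] [230.1 247. ] 0.72
chamber_tall_knob [559.5 222.7 179.6] [218.3 234.6] 0.82
chamber_tall_knob [562.4 163.1  55.8] [261.9 246.2] 0.59
chamber_short [615.8  18.2  -3.9] [335.5 228. ] 0.6
chamber_short_knob [619.2  15.9  90. ] [337.9 216.3] 0.91
chamber_short_tab [671.   30.9  26.2] [330.4 198.7] 0.62
tray [ 453.7 -159.5    1.5] [420.6 307.7] 0.94
beaker [ 458.1 -162.9   -0.2] [422.1 305.6] 0.74
beaker [434.3  73.9  -2.3] [305.9 314.3] 0.63
measuring_cylinder [379.1 -44.2  -1.1] [363.6 343.6] 0.74
large_bottle [779.1  92.7   0.4] [303.  152.4] 0.83
small_bottle [721.9 145.6  -0.7] [277.2 177.3] 0.7
flask [383.2 169.9  -0.5] [257.1 338.8] 0.65
flask [722.1 146.7   1.6] [276.7 176.9] 0.31
small_beaker [ 568.9 -104.2   -0.4] [393.6 251.3] 
[... 785 characters left out ...]
.5   -0.1] [415.1 334.3] 0.71
beaker [433.   66.6   0.2] [296.2 325.8] 0.92
measuring_cylinder [376.8 -42.9  -1. ] [347.4 362.2] 0.79
large_bottle [778.6  93.8  -4.3] [311.7 178.8] 0.73
small_bottle [728.3 144.6  -5.3] [285.1 194.9] 0.61
flask [385.  169.8  -6.1] [240.  341.7] 0.82
small_beaker [ 572.6 -101.7   -0.4] [389.3 274.1] 0.62
{'t': 1.8, 'qpos': array([-1.3,  0.4,  1.6, -0. ,  1.1, -0. ]), 'qvel': array([ 0., -0., -0., -0.,  0., -0.]), 'joint_torque': array([  0. , -54.5, -27.4,   0.1,   0. ,   0. ]), 'ee_pos': array([ 206.6, -589.9,  222.7]), 'orientation': array([-3.1, -0.5,  0. ]), 'ft_force': array([-0.8, -0. ,  0.1]), 'moment': array([ 0., -0.,  0.]), 'width': 87.8531222199923}
```

View pictures.

View pics/top0.png

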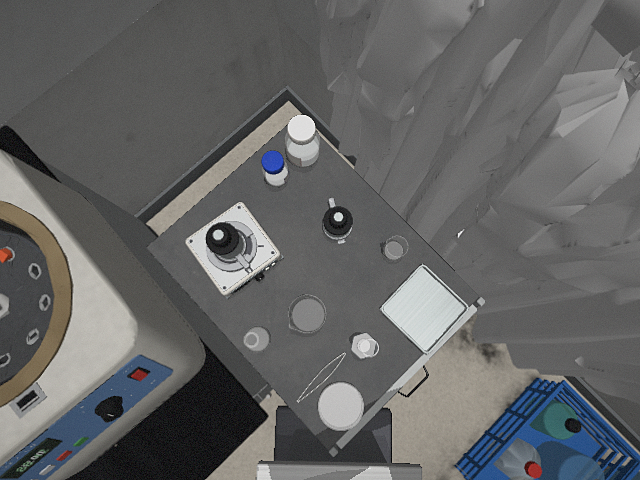

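View pics/side0.png

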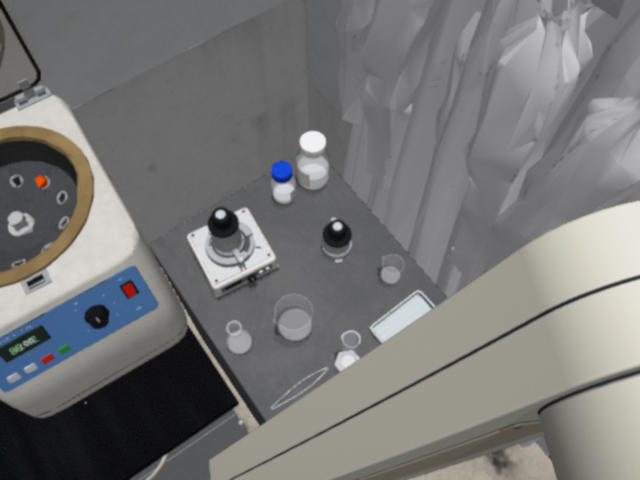

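```bash
python3 - <<'E'
import cv2,numpy as np
a=cv2.imread('pics/top0.png');b=cv2.imread('pics/side0.png')
c=lambda i,x,y,s:cv2.resize(i[y:y+s,x:x+s],(400,400),interpolation=cv2.INTER_CUBIC)
cv2.imwrite('pics/z0.png',np.vstack([np.hstack([c(a,180,195,110),c(b,180,195,110)])]))
cv2.imwrite('pics/z1.png',np.hstack([c(a,300,180,70),c(b,300,200,70)]))
E
```

```text
(no output)
```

View pics/z0.png

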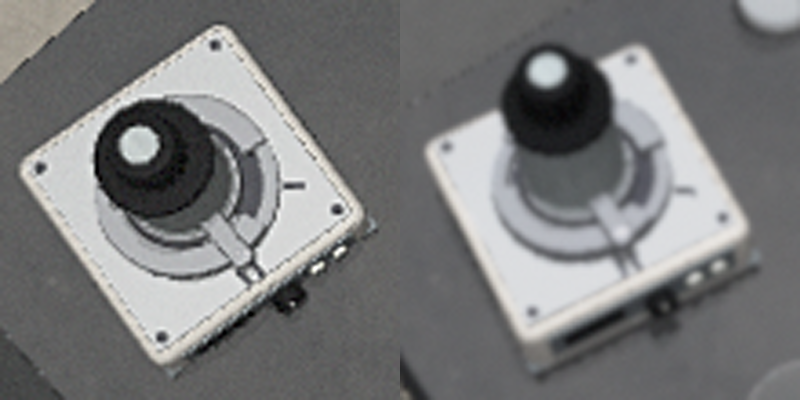

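View pics/z1.png

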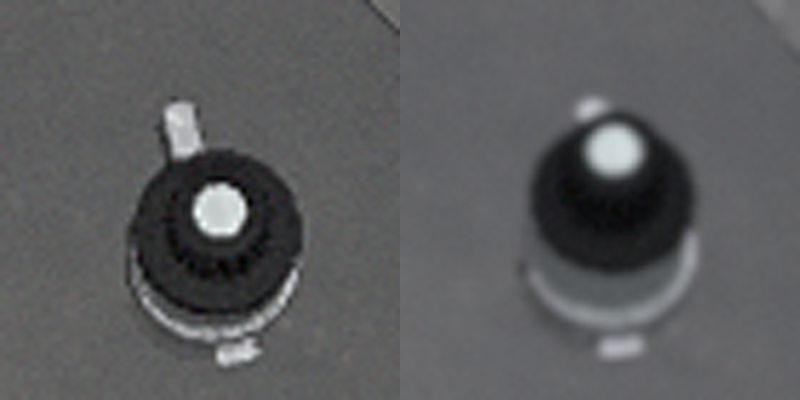

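```bash
python3 - <<'E'
from h import *
np.set_printoptions(precision=1,suppress=True)
T=lambda x,y:(180+(x+.5)*.275-.5,195+(y+.5)*.275-.5)
S=lambda x,y:T(x-400,y)
sc=[((215,45),(631,60)),((40,168),(447,147)),((162,338),(532,313)),((337,209),(723,217))]
Pt=[];Q=[];U=[]
for a,b in sc:
    p,g=tri(T(*a),S(*b));Pt.append(p);Q.append(atz(T(*a),'top',60));U.append(atz(S(*b),'side',60));print(p,g,Q[-1],U[-1])
for P in(Pt,Q,U):
    c=np.mean(P,0);d=[np.degrees(np.arctan2(*(np.array(P[i])-c)[[1,0]]))for i in range(4)];print('ctr',c,d, np.mean([d[0],(d[1]-90),(d[2]-180),(d[3]-270)]))
print('tallknob',tri(T(137,145),S(546,70)),atz(T(137,145),'top',182),atz(S(546,70),'side',182))
o=atz(T(293,185),'top',61.5);print('open',o, atz(S(685,189),'side',61.5))
A=lambda x,y:(300+(x+.5)*.175-.5,180+(y+.5)*.175-.5)
B=lambda x,y:(300+(x-400+.5)*.175-.5,200+(y+.5)*.175-.5)
print('shortknob',tri(A(219,209),B(613,149)),atz(A(219,209),'top',90),atz(B(613,149),'side',90))
t=atz(A(178,103),'top',25.5);l=atz(A(237,351),'top',5.5);t2=atz(B(590,98),'side',25.5);l2=atz(B(620,349),'side',5.5)
for t,l in((t,l),(t2,l2)):print(t,l,np.degrees(np.arctan2(*(t-l)[[1,0]])),np.linalg.norm((t-l)[:2]),(t*38+l*58)/96)
E
```

```text
[640.3 213.   54.9] 0.6553289113673437 [639.  212.4  60. ] [637.6 211.4  60. ]
[568.8 302.   56.8] 1.189110313484621 [568.2 301.7  60. ] [567.3 300.3  60. ]
[479.2 231.2  55.9] 0.3267398957935628 [478.8 230.5  60. ] [477.6 229.9  60. ]
[551.1 141.8  56.3] 0.6872513699079508 [550.5 141.7  60. ] [549.4 140.8  60. ]
ctr [559.9 222.   56. ] [np.float64(-6.35063437247944), np.float64(83.64508607621924), np.float64(173.49832977405433), np.float64(-96.21270677083739)] -96.35498132326082
ctr [559.1 221.6  60. ] [np.float64(-6.544384804398521), np.float64(83.57144547715927), np.float64(173.6507564902993), np.float64(-96.17649359631423)] -96.37466910831354
ctr [558.  220.6  60. ] [np.float64(-6.569250566913584), np.float64(83.34043780981011), np.float64(173.3823318691432), np.float64(-96.09568224085436)] -96.48554078220366
tallknob (array([559.8, 224.1, 179.1]), np.float64(0.8620932686612449)) [559.2 223.9 182. ] [558.3 222.8 182. ]
open [562.6 165.7  61.5] [562.1 164.3  61.5]
shortknob (array([620.5,  15.9,  85.3]), np.float64(0.026404497209769968)) [619.4  16.   90. ] [617.9  15.6  90. ]
[673.5  30.3  25.5] [586.5   6.2   5.5] 15.481891217940955 90.32963039720893 [620.9  15.8  13.4]
[672.9  30.7  25.5] [583.4   5.9   5.5] 15.487349352850623 92.94804289514245 [618.8  15.7  13.4]
```

```bash
python3 - <<'E'
from h import *
np.set_printoptions(precision=3,suppress=True)
o=monitor.get_obs();R=cv2.Rodrigues(o['orientation'])[0];print(o['t'],o['qpos'],o['ee_pos'],R,np.degrees(np.arctan2(R[1,0],R[0,0])))
print('centrifuge corners',tri((203,350),(187,330)),tri((172,357),(158,308)))
print(tri((425,265),(425,293)),[atz(p,'top',17) for p in((425,265),(467,303),(427,350),(382,308))])
E
```

```text
1.8 [-1.253  0.423  1.63  -0.     1.089 -0.019] [ 206.553 -589.858  222.687] [[ 0.944  0.33  -0.   ]
 [ 0.33  -0.944  0.   ]
 [-0.    -0.    -1.   ]] 19.296669670452374
centrifuge corners (array([362.524, 253.448,  89.322]), np.float64(3.5905433988151296)) (array([355.256, 274.268, 210.098]), np.float64(1.1300483129538708))
(array([ 543.984, -174.531,   -6.667]), np.float64(7.424515006564252)) [array([ 539.632, -166.109,   17.   ]), array([ 464.856, -250.347,   17.   ]), array([ 370.247, -168.561,   17.   ]), array([450.149, -78.777,  17.   ])]
```

Request:
carry_out(
  targets=[
    [[0,0,0],[16,37,0],87.8],
    [[0,0,0],[32,74,0],87.8],
    [[0,0,0],[48,111,0],87.8],
    [[0,0,0],[64,148,0],87.8],
    [[0,0,0],[80,185,0],87.8],
    [[0,0,0],[96,222,0],87.8],
    [[0,0,0],[112,259,0],87.8],
    [[0,0,0],[128,296,0],87.8],
    [[0,0,0],[144,333,0],87.8],
    [[0,0,0],[160,370,0],87.8],
  ],
)

```text
t: 2.63
ee_pos: [367.0, -218.1, 223.0]
orientation: [3.097, 0.526, 0.001]
ft_force: [1.5, -0.3, -1.2]
width: 87.9
```

Request:
carry_out(
  targets=[
    [[0,0,0],[16,37,0],87.8],
    [[0,0,0],[32,74,0],87.8],
    [[0,0,0],[48,111,0],87.8],
    [[0,0,0],[64,148,0],87.8],
    [[0,0,0],[80,185,0],87.8],
    [[0,0,0],[96,222,0],87.8],
    [[0,0,0],[112,259,0],87.8],
    [[0,0,0],[128,296,0],87.8],
    [[0,0,0],[144,333,0],87.8],
    [[0,0,0],[160,370,0],87.8],
  ],
)

```text
t: 3.47
ee_pos: [527.0, 152.3, 222.8]
orientation: [3.097, 0.527, 0.001]
ft_force: [0.0, -0.6, -0.2]
width: 87.8
```

Request:
carry_out(
  targets=[
    [[0,0,0],[16,36,0],87.8],
    [[0,0,0],[32,72,0],87.8],
    [[0,0,0],[32,72,0],87.8],
    [[0,0,0],[32,72,0],87.8],
  ],
)

```text
t: 3.8
ee_pos: [558.8, 224.0, 222.3]
orientation: [3.096, 0.531, -0.0]
ft_force: [-0.1, -0.8, -0.9]
width: 87.8
```

Request:
carry_out(
  targets=[
    [[0,0,0],[0,0,-20],87.8],
    [[0,0,0],[0,0,-40],87.8],
    [[0,0,0],[0,0,-55],87.8],
    [[0,0,0],[0,0,-65],87.8],
    [[0,0,0],[0,0,-65],87.8],
  ],
)

```text
t: 4.22
ee_pos: [556.9, 220.6, 155.6]
orientation: [3.097, 0.525, -0.007]
ft_force: [-0.8, -0.5, 0.1]
width: 87.7
```

```bash
python3 - <<'E'
from h import *
o=monitor.get_obs();print(o['ee_pos'],o['ft_force'],o['qpos'])
snap('side','s1.png');a=snap('top','t1.png')
i=np.hstack([cv2.resize(cv2.imread('pics/'+f)[180:310,170:300],(400,400)) for f in('t1.png','s1.png')]);cv2.imwrite('pics/z2.png',i)
E
```

```text
[556.87410038 220.55285819 155.61246228] [-0.7516328  -0.54283976  0.14002341] [ 3.57297024e-01  4.69857868e-01  1.73361805e+00 -1.55614686e-04
  9.42399961e-01  1.59242967e+00]
```

View pics/z2.png

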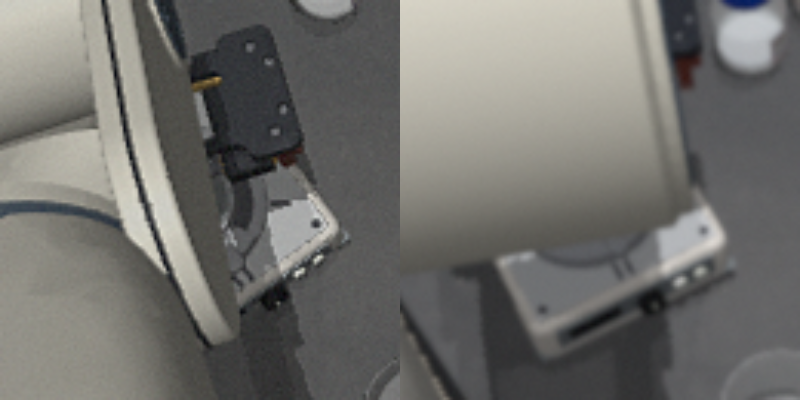

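Request:
carry_out(
  targets=[
    [[0,0,0],[1,1,0],60],
    [[0,0,0],[1,1,0],45],
    [[0,0,0],[1,1,0],30],
    [[0,0,0],[1,1,0],30],
    [[0,0,0],[1,1,0],30],
    [[0,0,0],[1,1,0],30],
    [[0,0,0],[1,1,0],30],
  ],
)

```text
t: 4.9
ee_pos: [559.6, 223.2, 157.8]
orientation: [-3.097, -0.527, -0.0]
ft_force: [-0.3, -0.5, 0.3]
width: 44.5
```

Request:
carry_out(
  targets=[
    [[0,0,0],[0,0,0],30],
    [[0,0,0],[0,0,0],30],
    [[0,0,0],[0,0,0],30],
    [[0,0,0],[0,0,0],30],
  ],
)

```text
t: 5.23
ee_pos: [559.5, 223.2, 157.7]
orientation: [-3.097, -0.527, 0.0]
ft_force: [-0.2, 1.6, 0.2]
width: 35.4
```

Request:
carry_out(
  targets=[
    [[0,0,6],[0,0,0],30],
    [[0,0,12],[0,0,0],30],
    [[0,0,18],[0,0,0],30],
    [[0,0,24],[0,0,0],30],
    [[0,0,30],[0,0,0],30],
    [[0,0,36],[0,0,0],30],
    [[0,0,42],[0,0,0],30],
    [[0,0,48],[0,0,0],30],
    [[0,0,55],[0,0,0],30],
    [[0,0,55],[0,0,0],30],
  ],
)

```text
t: 6.07
ee_pos: [559.9, 223.0, 157.6]
orientation: [2.499, 1.902, 0.001]
ft_force: [1.3, -0.5, -1.4]
width: 35.7
```

```bash
python3 - <<'E'
from h import *
o=monitor.get_obs();print(o['ee_pos'],o['ft_force'],o['moment'],o['width'])
snap('side','s2.png');a=snap('top','t2.png')
i=np.hstack([cv2.resize(cv2.imread('pics/'+f)[200:300,190:290],(400,400),interpolation=2) for f in('t2.png','s2.png')]);cv2.imwrite('pics/z3.png',i)
E
```

```text
[559.85795383 222.98159932 157.62820546] [ 1.29908733 -0.5009265  -1.43787777] [-0.10949341 -0.43878611  0.03333912] 35.738124658030635
```

View pics/z3.png

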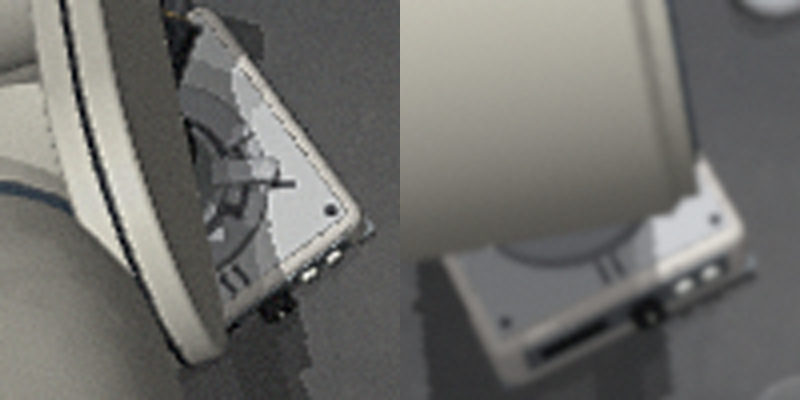

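```bash
python3 - <<'E'
from h import *
c=np.array([559.3,222.5])
for a in(263,268,273.6,279):
    r=np.radians(a);p=[*(c+58*np.array([np.cos(r),np.sin(r)])),85.5];print(a,((proj(p,'top')[0]-[190,200]+.5)*4).round())
E
```

```text
263 [277. 197.]
268 [278. 187.]
273.6 [279. 175.]
279 [278. 164.]
```

Request:
carry_out(
  targets=[
    [[0,0,0],[0,0,3],30],
    [[0,0,0],[0,0,8],30],
    [[0,0,0],[0,0,14],30],
    [[0,0,0],[0,0,20],30],
    [[0,0,0],[0,0,20],30],
  ],
)

```text
t: 6.58
ee_pos: [560.3, 223.5, 179.3]
orientation: [2.504, 1.896, 0.003]
ft_force: [0.3, -0.6, -4.2]
width: 35.6
```

Request:
carry_out(
  targets=[
    [[0,0,0],[0,0,30],30],
    [[0,0,0],[0,0,50],30],
    [[0,0,0],[-6,-22,50],30],
    [[0,0,0],[-15,-55,50],30],
    [[0,0,0],[-25,-93,50],30],
    [[0,0,0],[-36,-131,50],30],
    [[0,0,0],[-46,-169,50],30],
    [[0,0,0],[-57,-207,50],30],
    [[0,0,0],[-67,-245,50],30],
    [[0,0,0],[-77,-283,50],30],
  ],
)

```text
t: 7.42
ee_pos: [481.7, -61.4, 228.1]
orientation: [2.504, 1.897, 0.001]
ft_force: [1.7, 0.0, -2.6]
width: 35.5
```

Request:
carry_out(
  targets=[
    [[0,0,0],[-10,-36,0],30],
    [[0,0,0],[-18,-65,0],30],
    [[0,0,0],[-25,-90,-10],30],
    [[0,0,0],[-29,-104,-30],30],
    [[0,0,0],[-29,-104,-60],30],
    [[0,0,0],[-29,-104,-85],30],
    [[0,0,0],[-29,-104,-105],30],
    [[0,0,0],[-29,-104,-115],30],
    [[0,0,0],[-29,-104,-115],30],
    [[0,0,0],[-29,-104,-115],30],
  ],
)

```text
t: 8.25
ee_pos: [453.8, -163.9, 112.9]
orientation: [-2.504, -1.897, 0.0]
ft_force: [-0.2, 0.0, -3.5]
width: 35.3
```

```bash
python3 - <<'E'
from h import *
snap('side','s3.png');a=snap('top','t3.png')
i=np.hstack([cv2.resize(cv2.imread('pics/'+f)[240:380,340:480],(400,400),interpolation=2) for f in('t3.png','s3.png')]);cv2.imwrite('pics/z4.png',i)
E
```

```text
(no output)
```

View pics/z4.png

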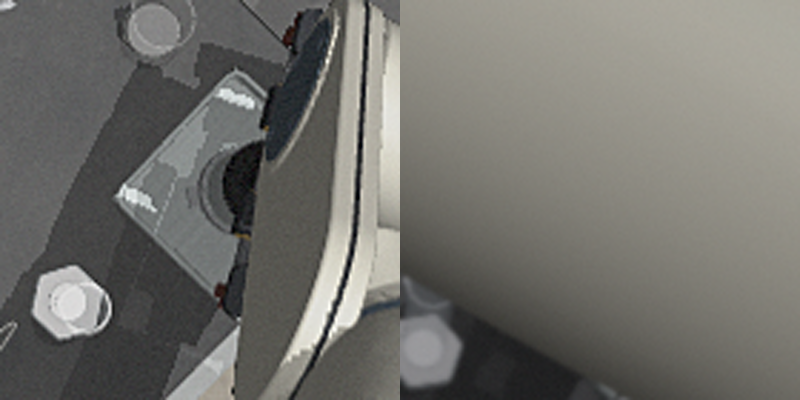

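Request:
carry_out(
  targets=[
    [[0,0,0],[0,0,-4],30],
    [[0,0,0],[0,0,-8],30],
    [[0,0,0],[0,0,-10],30],
    [[0,0,0],[0,0,-11],30],
    [[0,0,0],[0,0,-12],30],
    [[0,0,0],[0,0,-12],30],
  ],
)

```text
t: 8.85
ee_pos: [453.6, -163.8, 100.8]
orientation: [-2.504, -1.897, -0.0]
ft_force: [-1.3, 0.1, -1.0]
width: 35.7
```

Request:
carry_out(
  targets=[
    [[0,0,0],[0,0,-0.5],30],
    [[0,0,0],[0,0,-1],30],
    [[0,0,0],[0,0,-1],30],
  ],
)

```text
t: 9.1
ee_pos: [453.8, -163.7, 100.7]
orientation: [2.504, 1.897, 0.001]
ft_force: [-3.6, 2.9, 11.6]
width: 35.7
```

Seated on the tray floor. Release and rise.

Request:
carry_out(
  targets=[
    [[0,0,0],[0,0,0.5],40],
    [[0,0,0],[0,0,0.5],60],
    [[0,0,0],[0,0,0.5],87.8],
    [[0,0,0],[0,0,0.5],87.8],
    [[0,0,0],[0,0,0.5],87.8],
    [[0,0,0],[0,0,0.5],87.8],
  ],
)

```text
t: 9.6
ee_pos: [453.6, -163.9, 100.1]
orientation: [2.504, 1.897, -0.0]
ft_force: [0.0, 0.7, 0.2]
width: 70.2
```

Request:
carry_out(
  targets=[
    [[0,0,0],[0,0,10],87.8],
    [[0,0,0],[0,0,30],87.8],
    [[0,0,0],[0,0,60],87.8],
    [[0,0,0],[0,0,80],87.8],
    [[0,0,0],[0,0,80],87.8],
  ],
)

```text
t: 10.02
ee_pos: [456.0, -164.8, 184.5]
orientation: [2.499, 1.893, 0.006]
ft_force: [0.1, -0.1, -0.3]
width: 87.5
```

Request:
carry_out(
  targets=[
    [[0,0,7],[16,18,0],87.8],
    [[0,0,14],[33,36,0],87.8],
    [[0,0,21],[50,54,0],87.8],
    [[0,0,28],[66,72,0],87.8],
    [[0,0,35],[82,90,0],87.8],
    [[0,0,42],[99,108,0],87.8],
    [[0,0,49],[116,126,0],87.8],
    [[0,0,56],[132,144,0],87.8],
    [[0,0,63],[150,162,0],87.8],
    [[0,0,70],[165.5,180,0],87.8],
  ],
)

```text
t: 10.85
ee_pos: [619.6, 17.2, 179.6]
orientation: [-0.954, -2.993, 0.0]
ft_force: [-0.2, 0.2, 0.9]
width: 87.8
```

Request:
carry_out(
  targets=[
    [[0,0,0],[0,0,-10],87.8],
    [[0,0,0],[0,0,-40],87.8],
    [[0,0,0],[0,0,-55],87.8],
    [[0,0,0],[0,0,-60],87.8],
    [[0,0,0],[0,0,-60],87.8],
    [[0,0,0],[0,0,-60],87.8],
  ],
)

```text
t: 11.35
ee_pos: [618.9, 15.8, 120.2]
orientation: [-0.965, -2.989, 0.0]
ft_force: [-0.5, -0.2, 0.3]
width: 87.6
```

```bash
python3 - <<'E'
from h import *
np.set_printoptions(precision=1,suppress=True)
o=monitor.get_obs();print(o['ee_pos'],o['qpos'])
a=snap('top','t4.png');snap('side','s4.png')
for c in('top','side'):
  for q in('chamber_short_knob','chamber_short_tab','chamber_tall','chamber_tall_knob'):
    for r in place_of(q,c)[:1]: print(c,q,w(r['point'],c),round(r['confidence'],2))
i=np.hstack([cv2.imread('pics/'+f)[150:390,240:480] for f in('t4.png','s4.png')]);cv2.imwrite('pics/z5.png',cv2.resize(i,(800,400)))
E
```

```text
[618.9  15.8 120.2] [ 0.   0.5  1.7 -0.   0.9 -0.9]
top chamber_tall_knob [ 454.1 -161.1  124. ] 0.41
side chamber_short_knob [617.8  13.7  84.7] 0.57
side chamber_short_tab [ 454.7 -166.2    0.1] 0.68
side chamber_tall [ 447.1 -165.     2.8] 0.74
side chamber_tall_knob [ 450.5 -164.8  125.2] 0.75
```

View pics/z5.png

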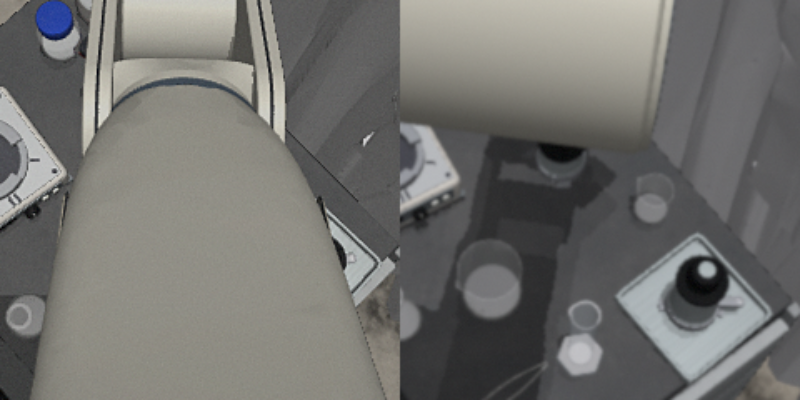

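Request:
carry_out(
  targets=[
    [[0,0,0],[0,0,-20],87.8],
    [[0,0,0],[0,0,-40],87.8],
    [[0,0,0],[0,0,-50],87.8],
    [[0,0,0],[0,0,-55],87.8],
    [[0,0,0],[0,0,-55],70],
    [[0,0,0],[0,0,-55],50],
  ],
)

```text
t: 12.35
ee_pos: [619.3, 16.2, 65.4]
orientation: [0.963, 2.99, 0.0]
ft_force: [-0.1, -0.4, 0.4]
width: 77.8
```

Request:
carry_out(
  targets=[
    [[0,0,0],[0,0,0],30],
    [[0,0,0],[0,0,0],30],
    [[0,0,0],[0,0,0],30],
    [[0,0,0],[0,0,0],30],
    [[0,0,0],[0,0,0],30],
    [[0,0,0],[0,0,0],30],
    [[0,0,0],[0,0,0],30],
    [[0,0,0],[0,0,0],30],
  ],
)

```text
t: 13.02
ee_pos: [619.1, 16.1, 65.3]
orientation: [0.963, 2.99, -0.0]
ft_force: [0.2, -0.7, 2.2]
width: 35.5
```

Request:
carry_out(
  targets=[
    [[0,0,0],[0,0,0],50],
    [[0,0,0],[0,0,0],60],
    [[0,0,0],[0,0,0],60],
    [[0,0,0],[0,0,0],60],
  ],
)

```text
t: 13.35
ee_pos: [619.0, 16.2, 65.1]
orientation: [-0.963, -2.99, 0.0]
ft_force: [-0.3, -0.3, 1.6]
width: 58.0
```

Request:
carry_out(
  targets=[
    [[0,0,7],[0,0,0],60],
    [[0,0,14],[0,0,0],60],
    [[0,0,21],[0,0,0],60],
    [[0,0,28],[0,0,0],60],
    [[0,0,35],[0,0,0],60],
    [[0,0,42],[0,0,0],60],
    [[0,0,49],[0,0,0],60],
    [[0,0,56],[0,0,0],60],
    [[0,0,63],[0,0,0],60],
    [[0,0,70],[0,0,0],60],
  ],
)

```text
t: 14.18
ee_pos: [619.0, 16.2, 65.1]
orientation: [0.935, -2.999, -0.0]
ft_force: [0.0, 0.0, 1.0]
width: 59.8
```

Request:
carry_out(
  targets=[
    [[0,0,0],[0,0,0],45],
    [[0,0,0],[0,0,0],30],
    [[0,0,0],[0,0,0],30],
    [[0,0,0],[0,0,0],30],
    [[0,0,0],[0,0,0],30],
    [[0,0,0],[0,0,0],30],
    [[0,0,0],[0,0,0],30],
  ],
)

```text
t: 14.77
ee_pos: [619.0, 16.2, 65.2]
orientation: [0.925, -3.002, -0.0]
ft_force: [-0.1, 0.2, 0.9]
width: 35.6
```

```bash
python3 - <<'E'
from h import *
o=monitor.get_obs();print(o['ee_pos'],o['qpos'],o['width'],o['ft_force'])
a=snap('top','t5.png');snap('side','s5.png')
i=np.hstack([cv2.imread('pics/'+f)[150:390,240:480] for f in('t5.png','s5.png')]);cv2.imwrite('pics/z6.png',cv2.resize(i,(800,400)))
E
```

```text
[619.03546316  16.16605544  65.17059465] [ 6.86719116e-03  6.21575030e-01  1.72663638e+00  6.64830121e-05
  7.93417473e-01 -2.16185564e+00] 35.555384794715245 [-0.14632005  0.17385851  0.87764666]
```

View pics/z6.png

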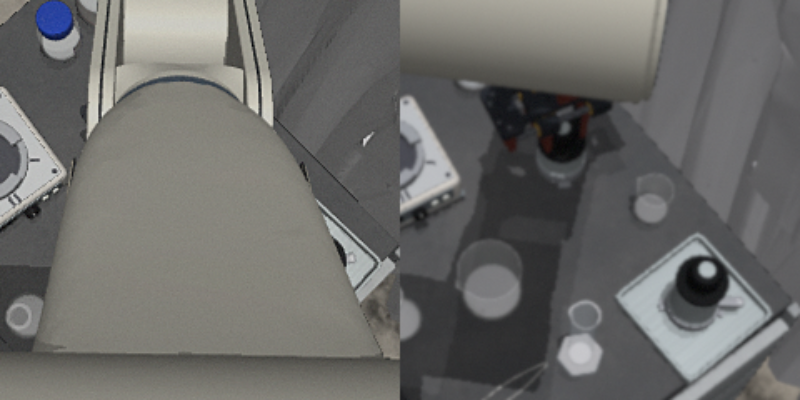

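Request:
carry_out(
  targets=[
    [[0,0,0],[0,0,5],30],
    [[0,0,0],[0,0,25],30],
    [[0,0,0],[0,0,60],30],
    [[0,0,0],[0,0,90],30],
    [[0,0,-7],[0,0,100],30],
    [[0,0,-14],[-3,10,100],30],
    [[0,0,-21],[-8,30,100],30],
    [[0,0,-28],[-15,52,100],30],
    [[0,0,-35],[-21,74,100],30],
    [[0,0,-42],[-28,96,100],30],
  ],
)

```text
t: 15.7
ee_pos: [590.3, 112.8, 165.1]
orientation: [-0.221, -3.133, 0.0]
ft_force: [-0.1, 0.7, -3.9]
width: 35.8
```

Request:
carry_out(
  targets=[
    [[0,0,-7],[-6,22,0],30],
    [[0,0,-14],[-13,44,0],30],
    [[0,0,-21],[-19,66,0],30],
    [[0,0,-28],[-25,87,0],30],
    [[0,0,-35],[-29,102,0],30],
    [[0,0,-42],[-31,108,0],30],
    [[0,0,-49],[-31.5,111,0],30],
    [[0,0,-55],[-31.5,111,0],30],
    [[0,0,-60],[-31.5,111,0],30],
    [[0,0,-60],[-31.5,111,0],30],
  ],
)

```text
t: 16.53
ee_pos: [559.0, 223.1, 165.0]
orientation: [-1.753, -2.606, 0.001]
ft_force: [0.1, -0.8, -4.5]
width: 35.4
```

Request:
carry_out(
  targets=[
    [[0,0,0],[0,0,-6],30],
    [[0,0,0],[0,0,-14],30],
    [[0,0,0],[0,0,-18],30],
    [[0,0,0],[0,0,-18],30],
    [[0,0,0],[0,0,-18],30],
  ],
)

```text
t: 16.95
ee_pos: [559.2, 222.9, 146.4]
orientation: [-1.749, -2.609, 0.002]
ft_force: [0.5, 0.3, -3.8]
width: 35.7
```

```bash
python3 - <<'E'
from h import *
np.set_printoptions(precision=1,suppress=True)
o=monitor.get_obs();print(o['ee_pos'],o['qpos'],o['width'],o['ft_force']);R=cv2.Rodrigues(o['orientation'])[0];print(R,np.degrees(np.arctan2(R[1,0],R[0,0])))
a=snap('top','t6.png');snap('side','s6.png')
i=np.hstack([cv2.resize(cv2.imread('pics/'+f)[200:300,190:290],(400,400),interpolation=2) for f in('t6.png','s6.png')]);cv2.imwrite('pics/z7.png',i)
c=o['ee_pos'][:2];zb=o['ee_pos'][2]-65.2
for a in(263,268,273.6,279):
    r=np.radians(a);p=[*(c+58*np.array([np.cos(r),np.sin(r)])),zb+25.5];print(a,((proj(p,'top')[0]-[190,200]+.5)*4).round())
E
```

```text
[559.2 222.9 146.4] [ 0.4  0.5  1.7 -0.   0.9 -0. ] 35.734802485900865 [ 0.5  0.3 -3.8]
[[-0.4  0.9 -0. ]
 [ 0.9  0.4 -0. ]
 [ 0.  -0.  -1. ]] 112.33276313421777
263 [270. 190.]
268 [272. 179.]
273.6 [272. 167.]
279 [272. 156.]
```

View pics/z7.png

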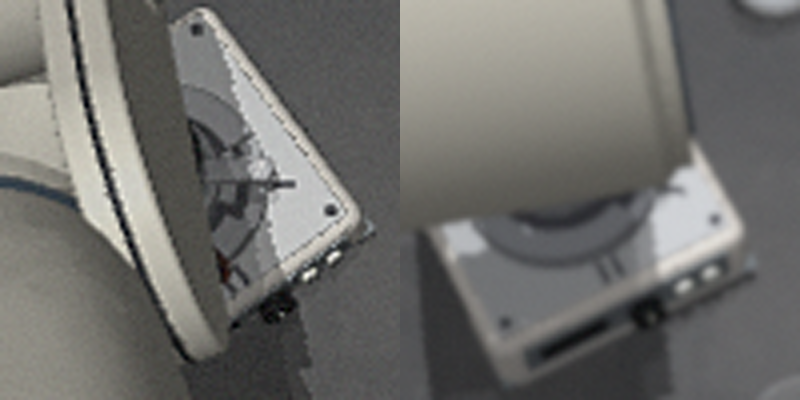

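Request:
carry_out(
  targets=[
    [[0,0,0],[0,0,-4],30],
    [[0,0,0],[0,0,-7],30],
    [[0,0,0],[0,0,-9],30],
    [[0,0,0],[0,0,-11],30],
    [[0,0,0],[0,0,-13],30],
    [[0,0,0],[0,0,-13],30],
  ],
)

```text
t: 17.55
ee_pos: [559.3, 223.1, 133.7]
orientation: [-1.75, -2.609, 0.001]
ft_force: [-0.2, -0.1, -3.1]
width: 35.6
```

Base is in the mouth freely (bottom ≈ 68.5 mm). Down to the floor.

Request:
carry_out(
  targets=[
    [[0,0,0],[0,0,-2],30],
    [[0,0,0],[0,0,-4],30],
    [[0,0,0],[0,0,-6],30],
    [[0,0,0],[0,0,-7],30],
    [[0,0,0],[0,0,-8],30],
    [[0,0,0],[0,0,-8],30],
  ],
)

```text
t: 18.05
ee_pos: [559.4, 223.1, 125.9]
orientation: [-1.75, -2.609, 0.0]
ft_force: [-0.2, -0.4, -2.2]
width: 35.6
```

Request:
carry_out(
  targets=[
    [[0,0,0],[0,0,-0.5],30],
    [[0,0,0],[0,0,-1],30],
    [[0,0,0],[0,0,-1],30],
  ],
)

```text
t: 18.3
ee_pos: [559.6, 223.1, 125.2]
orientation: [1.75, 2.609, 0.0]
ft_force: [0.5, 1.0, -3.6]
width: 35.5
```

Request:
carry_out(
  targets=[
    [[0,0,0],[0,0,-0.5],30],
    [[0,0,0],[0,0,-1],30],
    [[0,0,0],[0,0,-1],30],
  ],
)

```text
t: 18.55
ee_pos: [559.7, 223.1, 125.1]
orientation: [1.75, 2.609, 0.0]
ft_force: [-2.2, -1.2, 4.4]
width: 35.1
```

Request:
carry_out(
  targets=[
    [[0,0,-6],[0,0,0.5],30],
    [[0,0,-12],[0,0,0.5],30],
    [[0,0,-18],[0,0,0.5],30],
    [[0,0,-24],[0,0,0.5],30],
    [[0,0,-30],[0,0,0.5],30],
    [[0,0,-36],[0,0,0.5],30],
    [[0,0,-42],[0,0,0.5],30],
    [[0,0,-48],[0,0,0.5],30],
    [[0,0,-53],[0,0,0.5],30],
    [[0,0,-53],[0,0,0.5],30],
  ],
)

```text
t: 19.38
ee_pos: [560.0, 223.3, 125.1]
orientation: [2.733, 1.55, 0.002]
ft_force: [-1.1, 0.5, 0.2]
width: 35.7
```

```bash
python3 - <<'E'
from h import *
np.set_printoptions(precision=2,suppress=True)
o=monitor.get_obs();print(o['ee_pos'],o['qpos'],o['width'],o['ft_force'],o['moment']);R=cv2.Rodrigues(o['orientation'])[0];print(np.degrees(np.arctan2(R[1,0],R[0,0])))
E
```

```text
[559.98 223.31 125.14] [0.36 0.51 1.74 0.   0.88 0.9 ] 35.67858408107901 [-1.12  0.51  0.18] [-0.01 -0.02 -0.01]
59.1174910791985
```

No stop felt yet; turn gently on until it stops.

Request:
carry_out(
  targets=[
    [[0,0,-1],[0,0,0],30],
    [[0,0,-2],[0,0,0],30],
    [[0,0,-3],[0,0,0],30],
    [[0,0,-3],[0,0,0],30],
  ],
)

```text
t: 19.72
ee_pos: [560.1, 222.8, 125.2]
orientation: [2.769, 1.482, 0.001]
ft_force: [1.4, -3.5, 4.3]
width: 35.3
```

```bash
python3 - <<'E'
from h import *
np.set_printoptions(precision=2,suppress=True)
o=monitor.get_obs();print(o['ee_pos'],o['ft_force'],o['moment']);R=cv2.Rodrigues(o['orientation'])[0];print(np.degrees(np.arctan2(R[1,0],R[0,0])))
snap('top','t7.png');snap('side','s7.png')
i=np.hstack([cv2.resize(cv2.imread('pics/'+f)[200:300,190:290],(400,400),interpolation=2) for f in('t7.png','s7.png')]);cv2.imwrite('pics/z8.png',i)
E
```

```text
[560.09 222.79 125.16] [ 1.39 -3.55  4.29] [-0.62 -0.13  0.36]
56.32039511840326
```

View pics/z8.png

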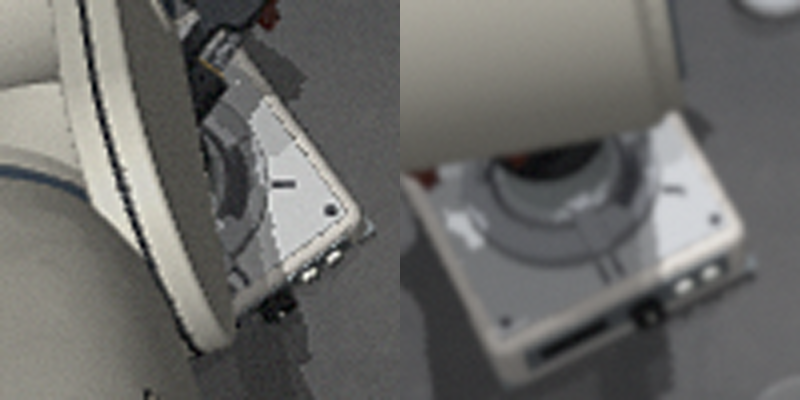

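Request:
carry_out(
  targets=[
    [[0,0,0.5],[0,0,0.5],40],
    [[0,0,0.5],[0,0,0.5],60],
    [[0,0,0.5],[0,0,0.5],87.8],
    [[0,0,0.5],[0,0,0.5],87.8],
    [[0,0,0.5],[0,0,0.5],87.8],
    [[0,0,0.5],[0,0,0.5],87.8],
  ],
)

```text
t: 20.32
ee_pos: [559.4, 223.2, 125.0]
orientation: [-2.763, -1.494, 0.001]
ft_force: [-0.3, -0.3, -1.2]
width: 69.8
```

Request:
carry_out(
  targets=[
    [[0,0,0],[0,0,15],87.8],
    [[0,0,0],[0,0,40],87.8],
    [[0,0,0],[0,0,70],87.8],
    [[0,0,0],[0,0,100],87.8],
    [[0,0,0],[0,-40,100],87.8],
    [[0,0,0],[0,-80,100],87.8],
    [[0,0,0],[0,-120,100],87.8],
    [[0,0,0],[0,-160,100],87.8],
    [[0,0,0],[0,-200,100],87.8],
    [[0,0,0],[0,-240,100],87.8],
  ],
)

```text
t: 21.15
ee_pos: [559.2, -18.5, 225.3]
orientation: [2.763, 1.495, 0.0]
ft_force: [0.3, 0.2, 0.4]
width: 88.2
```

```bash
python3 - <<'E'
from h import *
np.set_printoptions(precision=1,suppress=True)
snap('top','t8.png');snap('side','s8.png')
for c in('top','side'):
  for q in('chamber_short','chamber_short_knob','chamber_short_tab','mill_locked','chamber_tall'):
    for r in place_of(q,c)[:1]: print(c,q,w(r['point'],c),round(r['confidence'],2))
cv2.imwrite('pics/z9.png',np.hstack([cv2.resize(cv2.imread('pics/'+f)[200:300,180:280],(400,400),interpolation=2) for f in('t8.png','s8.png')]))
E
```

```text
top chamber_short [557.5 224.1  55.5] 0.87
top chamber_short_knob [560.5 221.8 147.2] 0.72
top chamber_short_tab [512.4 188.1  84.5] 0.89
top mill_locked [516.4 183.5  61.9] 0.8
side chamber_tall [ 451.8 -164.1    3.1] 0.69
```

View pics/z9.png

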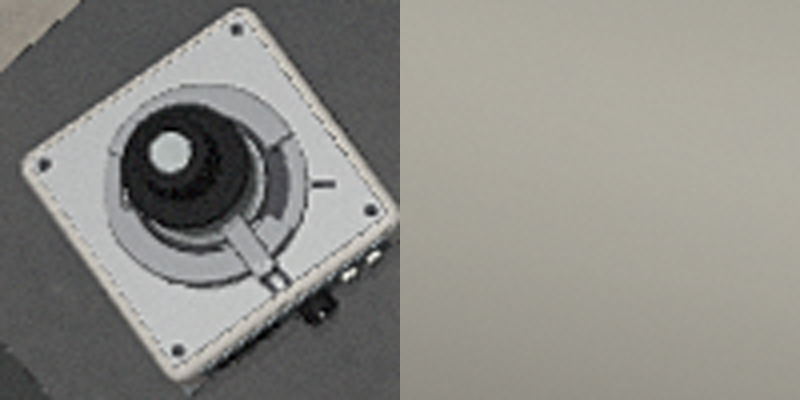

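View pics/s8.png

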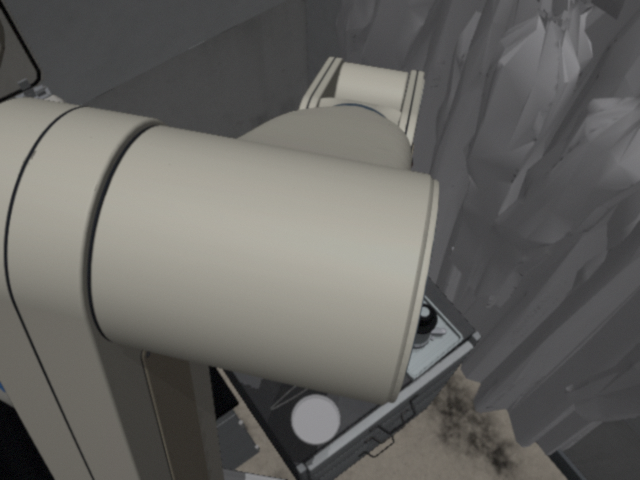

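Request:
carry_out(
  targets=[
    [[0,0,0],[0,0,0],87.8],
    [[0,0,0],[0,0,0],87.8],
    [[0,0,0],[0,0,0],87.8],
  ],
)

```text
t: 22.0
ee_pos: [559.5, -16.7, 225.2]
orientation: [-2.763, -1.495, 0.0]
ft_force: [0.1, -0.8, 0.2]
width: 87.6
```

```bash
python3 -c "
from workcell import order
print(order.close_job())"
```

```text
the job is handed in; nothing more can be done
None
```

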